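# Set the flip tags on the breaker spares board

### The job

Bring the spares board up to date: with a light fingertip, push over the hinged tags that are wrong, so that only the bins packed full of circuit breakers show the face with the round disc (tag leaning back towards its bin) and every bin that is not full shows the face with the bar (tag leaning towards the robot). Only push the tags, do not grip them, and leave the bins and everything else lying about where they are.

Things in the scene. Friction and masses are not known exactly. Their poses are not given: they have to be found in the camera images.
- board: plywood spares board, 360 x 580 x 12 mm, fixed on the bench; x axis from the tags to the bins (away from the robot), y left along the row, z up; origin on the bench, 110 mm beyond the hinge line, mid-row. A rail on the near side carries five hinged tags 106 mm apart; five loose bins stand behind, in an order that changes, each behind its own tag.
- bin_a: an open grey picking bin packed full: 8 white modular circuit breakers standing in one close row from back wall to front wall; 150 (board x) x 98 (board y) x 75 mm high, loose, on the 12 mm board; its low front is 105 mm beyond the hinge of its tag. Origin: centre of its underside.
- bin_b: an open grey picking bin packed full: 8 white modular circuit breakers standing in one close row from back wall to front wall; 150 (board x) x 98 (board y) x 75 mm high, loose, on the 12 mm board; its low front is 105 mm beyond the hinge of its tag. Origin: centre of its underside.
- bin_c: an open grey picking bin packed full: 8 white modular circuit breakers standing in one close row from back wall to front wall; 150 (board x) x 98 (board y) x 75 mm high, loose, on the 12 mm board; its low front is 105 mm beyond the hinge of its tag. Origin: centre of its underside.
- bin_d: the same grey bin, not full: only 3 breakers stand at its back, the front half is bare; 150 (board x) x 98 (board y) x 75 mm high, loose, on the 12 mm board; its low front is 105 mm beyond the hinge of its tag. Origin: centre of its underside.
- bin_e: the same grey bin, empty; 150 (board x) x 98 (board y) x 75 mm high, loose, on the 12 mm board; its low front is 105 mm beyond the hinge of its tag. Origin: centre of its underside.
- hinge_a (a point): middle of the hinge pin of the tag in front of bin_a, 64.5 mm above the bench; axes as the board's; the pin lies along y. Below it is a fixed grey carrier (44 x 24 mm) whose stop prongs reach 12 mm above the pin and 20 mm to its near and far side; otherwise nothing but the tag is there.
- hinge_b (a point): middle of the hinge pin of the tag in front of bin_b, 64.5 mm above the bench; axes as the board's; the pin lies along y. Below it is a fixed grey carrier (44 x 24 mm) whose stop prongs reach 12 mm above the pin and 20 mm to its near and far side; otherwise nothing but the tag is there.
- hinge_c (a point): middle of the hinge pin of the tag in front of bin_c, 64.5 mm above the bench; axes as the board's; the pin lies along y. Below it is a fixed grey carrier (44 x 24 mm) whose stop prongs reach 12 mm above the pin and 20 mm to its near and far side; otherwise nothing but the tag is there.
- hinge_d (a point): middle of the hinge pin of the tag in front of bin_d, 64.5 mm above the bench; axes as the board's; the pin lies along y. Below it is a fixed grey carrier (44 x 24 mm) whose stop prongs reach 12 mm above the pin and 20 mm to its near and far side; otherwise nothing but the tag is there.
- hinge_e (a point): middle of the hinge pin of the tag in front of bin_e, 64.5 mm above the bench; axes as the board's; the pin lies along y. Below it is a fixed grey carrier (44 x 24 mm) whose stop prongs reach 12 mm above the pin and 20 mm to its near and far side; otherwise nothing but the tag is there.
- tag_a (a joint): slippery white plate on hinge_a, tag of bin_a: 60 wide x 55 (pin to free edge) x 3 mm, 6 mm round bead as free edge, 15 g, swings freely, falls to the side it leans to. 0 rad: rests 50 deg from upright towards the robot, black BAR uppermost; 0.875: upright; 1.75: rests 50 deg towards the bin, black round DISC uppermost. Resting, its edge is 42 mm beside and 35 mm above the pin.
- tag_b (a joint): slippery white plate on hinge_b, tag of bin_b: 60 wide x 55 (pin to free edge) x 3 mm, 6 mm round bead as free edge, 15 g, swings freely, falls to the side it leans to. 0 rad: rests 50 deg from upright towards the robot, black BAR uppermost; 0.875: upright; 1.75: rests 50 deg towards the bin, black round DISC uppermost. Resting, its edge is 42 mm beside and 35 mm above the pin.
- tag_c (a joint): slippery white plate on hinge_c, tag of bin_c: 60 wide x 55 (pin to free edge) x 3 mm, 6 mm round bead as free edge, 15 g, swings freely, falls to the side it leans to. 0 rad: rests 50 deg from upright towards the robot, black BAR uppermost; 0.875: upright; 1.75: rests 50 deg towards the bin, black round DISC uppermost. Resting, its edge is 42 mm beside and 35 mm above the pin.
- tag_d (a joint): slippery white plate on hinge_d, tag of bin_d: 60 wide x 55 (pin to free edge) x 3 mm, 6 mm round bead as free edge, 15 g, swings freely, falls to the side it leans to. 0 rad: rests 50 deg from upright towards the robot, black BAR uppermost; 0.875: upright; 1.75: rests 50 deg towards the bin, black round DISC uppermost. Resting, its edge is 42 mm beside and 35 mm above the pin.
- tag_e (a joint): slippery white plate on hinge_e, tag of bin_e: 60 wide x 55 (pin to free edge) x 3 mm, 6 mm round bead as free edge, 15 g, swings freely, falls to the side it leans to. 0 rad: rests 50 deg from upright towards the robot, black BAR uppermost; 0.875: upright; 1.75: rests 50 deg towards the bin, black round DISC uppermost. Resting, its edge is 42 mm beside and 35 mm above the pin.
- screwdriver: red-handled screwdriver, 200 mm, lying along the near edge of the board, in front of the tags, under 40 mm high; loose, a bystander. Origin: centre of its underside.
- breaker: single white circuit breaker lying on its side, 68 x 85 x 17 mm, on the bench, near and to the right of the board; loose, a bystander. Origin: centre of its underside.
- tape: black roll of tape, 68 mm across, 19 mm high, lying to the left of the board; loose, a bystander. Origin: centre of its underside.
- multimeter: yellow multimeter, 165 x 80 x 45 mm, lying to the right of the board; loose, a bystander. Origin: centre of its underside.
- pliers: pliers with red grips, 180 mm long, lying to the left of the board; loose, a bystander. Origin: centre of its underside.
- ferrule_jar: jar with black cap, 60 mm across, 75 mm high, right of the board; loose, a bystander. Origin: centre of its underside.
- gland: grey plastic cable gland, 32 mm across, 34 mm high, standing on the board between the tags and the bins; loose, a bystander. Origin: centre of its underside.

How it is judged:
By the outcome, as a careful person would: the job done as asked, in the order asked, and still so for the second after the job is handed in, with the robot touching nothing.
It also fails if it takes over 48 s, if anything falls off the work surface, if the arm or the gripper's body presses on something with over 40 N, if the wrist force passes 120 N, or if a joint passes its speed limit or range.

### The arm

A 6-joint arm with a two-finger parallel gripper is mounted at the origin on the work surface. World frame = base frame: x ahead of the robot, y to its left, z up, the work surface at z = 0. Lengths are in m, angles in rad, forces in N, time in s.
With the tool pointing down it reaches from about 0.25 to 0.85 m from the base axis. Payload 12.5 kg.
Tool frame: the origin (TCP) lies where the fingers leave the gripper's body, on its centre line; the fingertips stand 84 mm ahead of it and the grasp point (between the pads) lies 65 mm ahead of it; z points along the fingers, y is the line along which they close (so a half turn about z gives the same grasp; the last joint's range is limited). The gripper opens to 93 mm and grips with 3 to 60 N. Pads are 15 mm wide; open, the fingers measure 128 mm over their backs; the gripper's body (75 mm by 188 mm) begins 65 mm behind the grasp point.
Start: joints at [-1.42, 0.351, 1.652, -0, 1.139, -0.085], TCP at [0.129, -0.535, 0.303] pointing down, gripper open.
Joint ranges: [-2.75, 2.75], [-0.79, 2.1], [0.01, 2.65], [-1.57, 4.71], [0.07, 3.14], [-2.87, 2.87]. Speed limits (rad/s): [2.22, 2.22, 2.79, 3.14, 3.14, 3.14].

### API

Orientations are given as a unit quaternion [x, y, z, w].
In Python, from plant import bot gives the robot as it stands.
- The arm moves only by the tool carry_out, never from a script. Its argument "moves" is text: rows parted by semicolons, each of 4 numbers parted by spaces: the shift along the tool's x, y, z in units of 25 cm (1.0 is 25 cm), then the turn about the tool's z in units of 2 rad (1.0 is 2 rad). A call has 1 to 20 rows; each row shifts and turns the commanded pose from where the row before left it, along the tool's axes as they then stand; what a row does not reach is not made up. A row lasts 1/12 s, in which the tool goes at most 41.7 mm and 7.16 degrees, less where a joint would pass 70% of its speed; a pose out of reach is approached as far as the arm can. A call with a number of a shift or a turn outside -1 to 1 is refused whole. A call with a gripper value outside its range is refused whole. "gripper" is the finger opening in mm, from 0 to 93, set as the call begins (left out, the last holds). The fingers move at their own pace and stop on an object; "squeeze" is the grip in N (left out, the last holds). Time passes only in rows, so rows that do not move let the fingers close. It gives the time, the measured TCP pose, the force, the opening and the grip force at its end, in the units of the state.
- bot.sense(): the state, without advancing time (a new reading comes with each control period).
- bot.capture(name): name is "scene" or "top"; returns (picture, depth): 400x640x3 uint8, red, green, blue; 400x640 float32, m along the optical axis (not along the pixel's ray), 0 where there is no reading.
- bot.calibration(name): a dict with "camera_matrix" (3x3 intrinsics, pixels), "world_to_cam" (4x4, takes a point from world to camera coordinates). Camera axes: x right, y up, looking along -z (the intrinsics and any distortion apply to the point x, -y, -z); pixel columns grow to the right and rows downward; lengths in m; the calibration is good to about 2 mm. A picture is of the moment at which its call begins. calibration takes no time and is no camera call.
- bot.hand_in(): hands the job in; it is judged then, once.
Trained networks look in the newest picture that a camera, given by its name, has taken for a name from the list of things; names that differ only in an ending like _2 or _b are one class to them, and where a whole thing is asked for, a point or a joint stands for the part that bears it (a point fixed in the world has none). Each returns a list of dicts, best first, with "score" (0 to 1); they miss things now and then, are a little off and sometimes report something else, mostly with a low value. They report only what shows in the picture. A call takes as long as a camera call.
- bot.look_for(camera, query): "xyz" ([x, y, z] in m, in world coordinates, good to about 4 mm: the middle of the surface that is visible of it).
- bot.trace(camera, query): "pixels" (400x640 bool, what is visible of it).
The state is a dict: "time": time; "joint_positions": joint angles; "joint_velocities": joint speeds; "joint_torque": joint torques, N m; "ee_pos": TCP position; "orientation": TCP orientation; "wrist_force": force on the tool from outside, world axes, zero at the start; "ft_torque": the same for the moment, N m; "opening": opening from 0.0 (shut) to 1.0 (fully open); "grasp_force": force on a finger pad.
Only numpy, scipy, OpenCV 4.12 (cv2) and the standard library are available. Lean on these libraries where they do the work, as an engineer would, in place of code of your own. Each camera call takes 0.05 s, during which the arm holds its last target. There are 200 camera calls.

## Working session

There is one attempt and no reset: what is moved stays moved. The work goes in short steps, Python scripts to look and compute and a tool call to move; the robot and the scene stay as the last step left them, time stands still between calls to the robot, and variables do not carry over. Pictures are saved under pics/ and viewed, at most 10 in all, crops included, and the job is handed in when it is done.

Besides the shell and the picture viewer there is one more tool, called after ">>>" by a JSON object that holds its "fn" and its "kwargs", one argument or row to a line. carry_out: Moves the arm, as the interface text tells. Shifts and turns lie within -1 to 1; 1 stands for 25 cm of shift or 2 rad of turn. Its arguments: {"type":"object","properties":{"moves":{"type":"string"},"gripper":{"type":"number"},"squeeze":{"type":"number"}},"required":["moves"]}

```bash
mkdir -p pics; python3 - <<'E'
from plant import bot
import cv2
for n in("scene","top"):
    p,d=bot.capture(n); cv2.imwrite(f"pics/{n}0.png",p[:,:,::-1])
    c=bot.calibration(n); print(n,c["camera_matrix"],c["world_to_cam"])
s=bot.sense();print(s["time"],s["ee_pos"],s["orientation"],s["opening"])
for q in("hinge_a","tag_a","bin_a","bin_d","bin_e","gland"):
    for r in bot.look_for("top",q): print(q,r)
E
```

```text
scene [[495.00300285   0.         323.10648195]
 [  0.         495.00300285 193.1584264 ]
 [  0.           0.           1.        ]] [[-0.657403    0.75347755  0.00963739  0.33671619]
 [-0.41741725 -0.37478153  0.82782948  0.16701872]
 [ 0.62736284  0.54019477  0.56089702 -1.78032049]
 [ 0.          0.          0.          1.        ]]
top [[391.36626514   0.         313.26125163]
 [  0.         391.36626514 199.42799001]
 [  0.           0.           1.        ]] [[ 0.02411145 -0.99937925 -0.02568547  0.00723605]
 [ 0.99439814  0.02133055  0.10352461 -0.51415696]
 [-0.10291246 -0.02803771  0.99429518 -1.33692659]
 [ 0.          0.          0.          1.        ]]
0.1 [ 0.12847746 -0.53455075  0.3022634 ] [ 9.93061562e-01  1.17594458e-01 -1.96371689e-05 -5.26004275e-04] 1.0029676644703003
hinge_a {'xyz': [0.5578, -0.0134, 0.0804], 'score': 0.75}
hinge_a {'xyz': [0.5377, 0.0928, 0.0821], 'score': 0.72}
hinge_a {'xyz': [0.578, 0.1999, 0.0817], 'score': 0.63}
hinge_a {'xyz': [0.5029, -0.2208, 0.0816], 'score': 0.54}
hinge_a {'xyz': [0.5152, -0.1181, 0.0817], 'score': 0.53}
hinge_a {'xy
[... 283 characters left out ...]
7585, 0.1772, 0.0483], 'score': 0.83}
bin_a {'xyz': [0.7215, -0.0322, 0.0677], 'score': 0.82}
bin_a {'xyz': [0.7039, -0.1381, 0.0677], 'score': 0.8}
bin_a {'xyz': [0.7455, 0.0733, 0.0154], 'score': 0.79}
bin_d {'xyz': [0.7585, 0.1772, 0.0483], 'score': 0.83}
bin_d {'xyz': [0.7215, -0.0322, 0.0677], 'score': 0.82}
bin_d {'xyz': [0.7039, -0.1381, 0.0677], 'score': 0.8}
bin_d {'xyz': [0.7455, 0.0733, 0.0154], 'score': 0.79}
bin_e {'xyz': [0.7585, 0.1772, 0.0483], 'score': 0.83}
bin_e {'xyz': [0.7215, -0.0322, 0.0677], 'score': 0.82}
bin_e {'xyz': [0.7039, -0.1381, 0.0677], 'score': 0.8}
bin_e {'xyz': [0.7455, 0.0733, 0.0154], 'score': 0.79}
gland {'xyz': [0.6103, 0.0334, 0.0371], 'score': 0.45}
```

View pics/scene0.png

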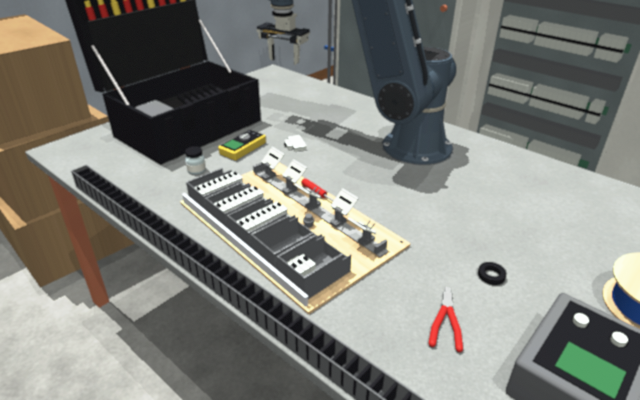

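View pics/top0.png

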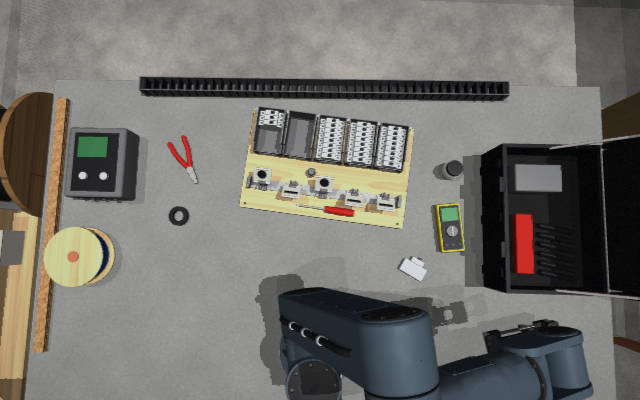

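The scene view shows the board near (295,235). In the top view the bins from the left are partial (270,130), empty (300,135) and three full (330/362/392,145). The tags sit at (261,178), (291,190), (324,186), (355,200) and (387,203). I'll zoom in on the tag faces.

```bash
python3 - <<'E'
import cv2
a=cv2.imread("pics/top0.png")[98:235,230:420]; cv2.imwrite("pics/z.png",cv2.resize(a,(780,562),interpolation=cv2.INTER_CUBIC))
E
cat > h.py <<'E'
import numpy as np
from plant import bot
def cloud(n):
    p,d=bot.capture(n);c=bot.calibration(n);K=c["camera_matrix"];T=np.linalg.inv(c["world_to_cam"])
    v,u=np.mgrid[:400,:640]
    P=np.stack([(u-K[0,2])/K[0,0]*d,-(v-K[1,2])/K[1,1]*d,-d],-1)
    return p,P@T[:3,:3].T+T[:3,3],d
E
python3 - <<'E'
from h import *
p,W,d=cloud("top")
# bin rims & tags
m=(d>0)&(W[...,0]>.4)&(W[...,0]<.9)&(abs(W[...,1])<.35)
h=[r for r in bot.look_for("top","hinge_a")]
for r in bot.trace("top","tag_a"):
    q=W[r["pixels"]&m]; q=q[q[:,2]>.07]
    if len(q)>5: print("tag",r["score"].__round__(2),len(q),q.mean(0).round(3),"top",q[q[:,2].argsort()[-8:]].mean(0).round(3),"low",q[q[:,2].argsort()[:8]].mean(0).round(3))
for r in bot.trace("top","bin_a"):
    q=W[r["pixels"]&m]; q=q[q[:,2]>.06]
    if len(q)>5: print("bin",r["score"].__round__(2),len(q),q.mean(0).round(3))
q=W[m&(W[...,2]>.008)&(W[...,2]<.016)]
import cv2
print(cv2.minAreaRect((q[:,:2]*1000).astype(np.float32)),len(q))
for n in("gland","screwdriver"): print(n,[ (r["xyz"],r["score"]) for r in bot.look_for("top",n)])
E
```

```text
tag 0.79 218 [0.59  0.194 0.086] top [0.604 0.185 0.103] low [0.572 0.185 0.071]
tag 0.74 192 [ 0.507 -0.116  0.086] top [ 0.492 -0.11   0.103] low [ 0.527 -0.111  0.071]
tag 0.58 180 [ 0.494 -0.222  0.088] top [ 0.479 -0.217  0.103] low [ 0.511 -0.229  0.071]
tag 0.49 216 [ 0.566 -0.017  0.087] top [ 0.583 -0.009  0.104] low [ 0.55  -0.016  0.071]
tag 0.48 188 [0.531 0.093 0.087] top [0.514 0.089 0.104] low [0.548 0.088 0.071]
bin 0.92 946 [ 0.702 -0.245  0.075]
bin 0.85 222 [0.763 0.066 0.078]
bin 0.82 856 [ 0.714 -0.141  0.075]
bin 0.69 505 [0.78  0.172 0.076]
bin 0.58 837 [ 0.727 -0.036  0.076]
bin 0.25 189 [ 0.495 -0.222  0.086]
((647.66943359375, -1.11822509765625), (488.96551513671875, 694.225830078125), 0.1027870923280716) 7070
gland [([0.6093, 0.032, 0.0358], 0.56), ([0.4485, 0.4945, 0.0187], 0.43), ([0.7085, -0.1406, 0.0677], 0.38)]
screwdriver [([0.4753, -0.0617, 0.0363], 0.82)]
```

View pics/z.png

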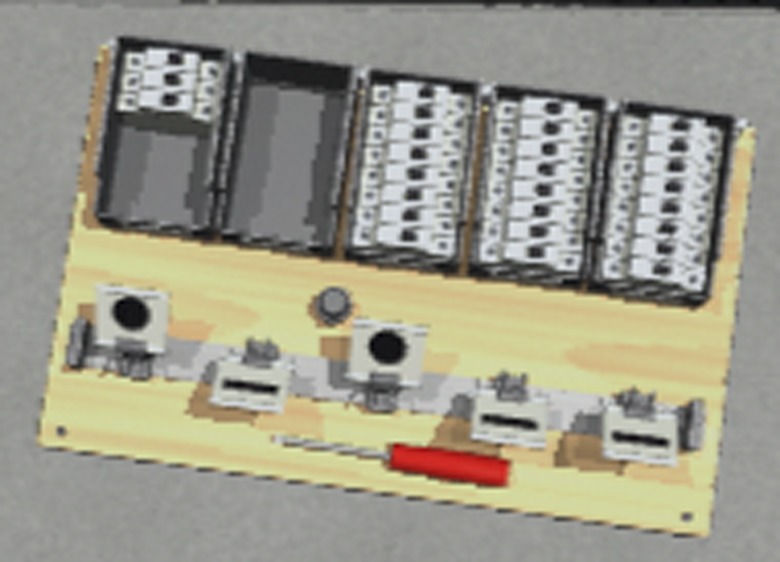

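In the zoomed view the tags from the left are: 1 disc (132,313), 2 bar (250,385), 3 disc (387,348), 4 bar (510,418), 5 bar (640,440). The bins in the same order are partial, empty, full, full, full. So tags 4 and 5 have to go away from the robot, and tag 1 has to come towards it.

>>> {"fn": "carry_out", "kwargs": {
  "moves": "0 0 0 0.059; 0 0 0 0.059; 0 0 0 0.059; 0.085 -0.109 0 0; 0.085 -0.109 0 0; 0.085 -0.109 0 0; 0.085 -0.109 0 0; 0.085 -0.109 0 0; 0.085 -0.109 0 0; 0.085 -0.109 0 0; 0.085 -0.109 0 0; 0.085 -0.109 0 0; 0.085 -0.109 0 0; 0.085 -0.109 0 0; 0.085 -0.109 0 0; 0.085 -0.109 0 0; 0 0 0 0; 0 0 0 0",
  "gripper": 0,
  "squeeze": 5
}}

```text
time: 2.2
ee_pos: [0.4453, -0.2145, 0.3026]
orientation: [0.998, -0.058, -0.0, 0.0]
wrist_force: [-0.9, 0.0, -0.7]
opening: 0.008
grasp_force: 0.0
```

>>> {"fn": "carry_out", "kwargs": {
  "moves": "0 0 0.128 0; 0 0 0.128 0; 0 0 0.128 0; 0 0 0.128 0; 0 0 0 0; 0.03 0 0 0; 0.03 0 0 0; 0.03 0 0 0; 0.03 0 0 0; 0.03 0 0 0; 0.03 0 0 0; 0.03 0 0 0; 0.03 0 0 0; 0.03 0 0 0; 0.03 0 0 0; 0.012 0 0 0; 0 0 0 0"
}}

```text
time: 3.62
ee_pos: [0.5227, -0.2248, 0.1746]
orientation: [0.998, -0.059, 0.0, 0.0]
wrist_force: [-0.4, 0.1, -0.0]
opening: 0.002
grasp_force: 0.0
```

```bash
python3 - <<'E'
from plant import bot
import cv2
p,d=bot.capture("scene"); cv2.imwrite("pics/s1.png",cv2.resize(p[120:320,160:430,::-1],(783,580),interpolation=cv2.INTER_CUBIC))
s=bot.sense();print(s["ee_pos"],s["wrist_force"])
E
```

```text
[ 0.52218479 -0.22469993  0.17456   ] [-0.57930847  0.5155571  -0.18729432]
```

View pics/s1.png

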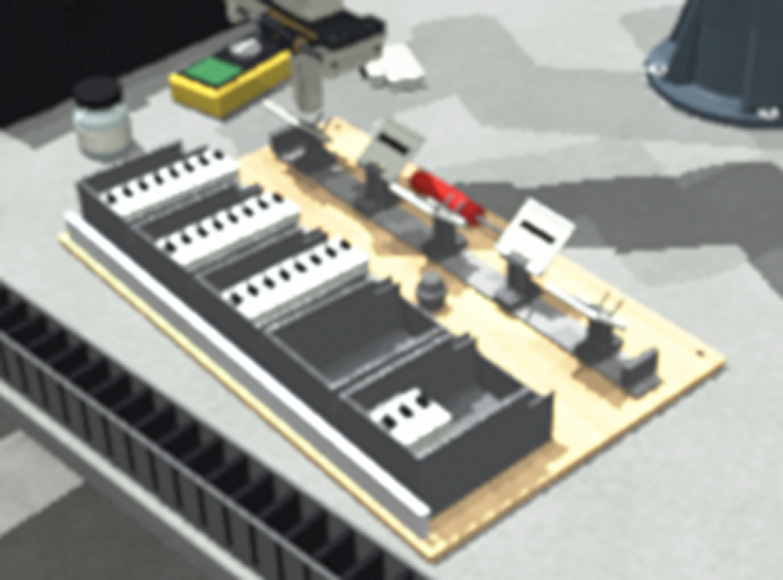

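Tag 5, at (295,115), now lies towards its bin. I'll retreat, shift 106 mm to the left and push tag 4.

>>> {"fn": "carry_out", "kwargs": {
  "moves": "-0.1 0 0 0; -0.11 0 0 0; -0.11 0 0 0; 0 -0.106 0 0; 0 -0.106 0 0; 0 -0.106 0 0; 0 -0.106 0 0; 0 0 0 0; 0.032 0 0 0; 0.032 0 0 0; 0.032 0 0 0; 0.032 0 0 0; 0.032 0 0 0; 0.032 0 0 0; 0.032 0 0 0; 0.032 0 0 0; 0.032 0 0 0; 0.032 0 0 0"
}}

```text
time: 5.17
ee_pos: [0.5354, -0.1196, 0.1747]
orientation: [0.998, -0.059, -0.0, -0.0]
wrist_force: [0.3, 0.3, -0.3]
opening: 0.005
grasp_force: 0.0
```

>>> {"fn": "carry_out", "kwargs": {
  "moves": "-0.1 0 0 0; -0.11 0 0 0; -0.11 0 0 0; 0 0 -0.14 0; 0 0 -0.14 0; 0 0 0 0; 0.0586 -0.127 0 0; 0.0586 -0.127 0 0; 0.0586 -0.127 0 0; 0.0586 -0.127 0 0; 0.0586 -0.127 0 0; 0.0586 -0.127 0 0; 0.0586 -0.127 0 0; 0.0586 -0.127 0 0; 0.0586 -0.127 0 0; 0.0586 -0.127 0 0; 0 0 0 0; 0 0 0 0"
}}

```text
time: 6.67
ee_pos: [0.6384, 0.1893, 0.2437]
orientation: [0.998, -0.058, -0.0, 0.0]
wrist_force: [-0.8, 0.6, -0.3]
opening: 0.007
grasp_force: 0.0
```

```bash
python3 - <<'E'
from plant import bot
import cv2
p,d=bot.capture("scene"); cv2.imwrite("pics/s2.png",cv2.resize(p[120:320,160:430,::-1],(783,580),interpolation=cv2.INTER_CUBIC))
s=bot.sense();print(s["ee_pos"],s["wrist_force"])
E
```

```text
[0.63797129 0.1881452  0.24389597] [-0.04225122 -0.89500085  0.14848851]
```

View pics/s2.png

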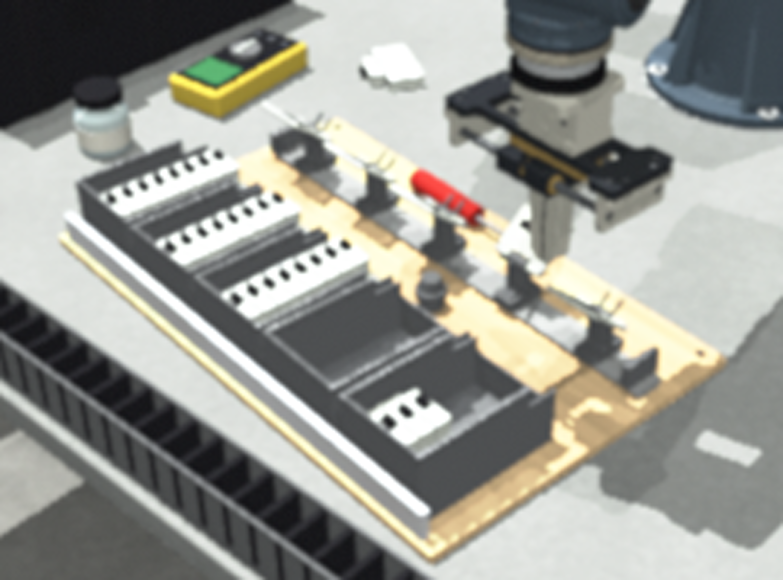

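Tag 4, near (370,155), now lies towards its bin. The finger is above the far side of tag 1 at (555,250). I'll descend, push towards the robot, lift and leave.

>>> {"fn": "carry_out", "kwargs": {
  "moves": "0 0 0.14 0; 0 0 0.136 0; 0 0 0 0; -0.032 0 0 0; -0.032 0 0 0; -0.032 0 0 0; -0.032 0 0 0; -0.032 0 0 0; -0.032 0 0 0; -0.032 0 0 0; -0.032 0 0 0; -0.032 0 0 0; -0.026 0 0 0; 0 0 0 0; 0.08 0 0 0; 0.1 0 0 0; 0 0 -0.15 0; 0 0 -0.15 0; 0 0 -0.15 0; 0 0 -0.1 0"
}}

```text
time: 8.38
ee_pos: [0.6055, 0.1919, 0.3168]
orientation: [0.998, -0.059, 0.002, -0.0]
wrist_force: [0.5, -0.3, 0.3]
opening: 0.004
grasp_force: 0.0
```

>>> {"fn": "carry_out", "kwargs": {
  "moves": "-0.16 0 0 0; -0.16 0 0 0; -0.16 0 0 0; -0.16 0 0 0; -0.16 0 0 0; -0.1 0 0 0; 0 0 0 0; 0 0 0 0; 0 0 0 0; 0 0 0 0"
}}

```text
time: 9.22
ee_pos: [0.3824, 0.2184, 0.3133]
orientation: [0.998, -0.059, 0.0, -0.0]
wrist_force: [0.0, 0.2, -0.2]
opening: 0.004
grasp_force: 0.0
```

```bash
python3 - <<'E'
from plant import bot
import cv2
p,d=bot.capture("scene"); cv2.imwrite("pics/s3.png",cv2.resize(p[120:320,160:430,::-1],(783,580),interpolation=cv2.INTER_CUBIC))
p,d=bot.capture("top"); cv2.imwrite("pics/t3.png",cv2.resize(p[98:260,230:420,::-1],(700,597),interpolation=cv2.INTER_CUBIC))
E
```

```text
(no output)
```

View pics/s3.png

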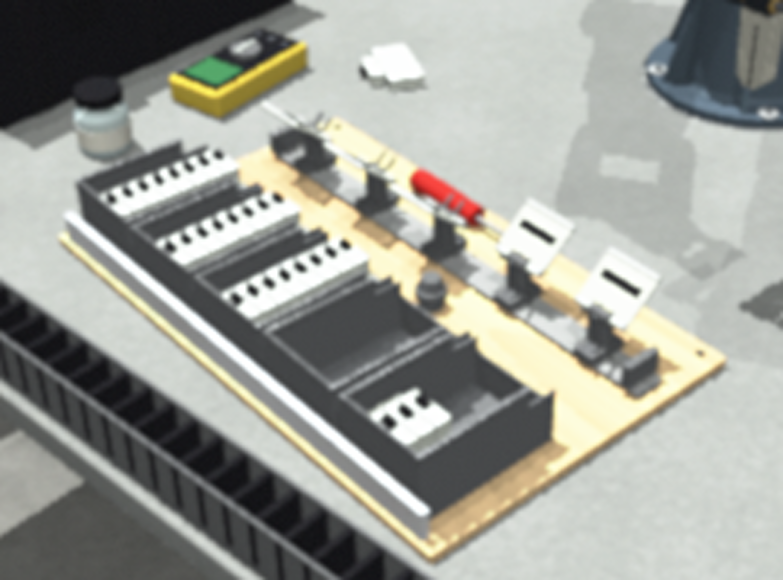

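View pics/t3.png

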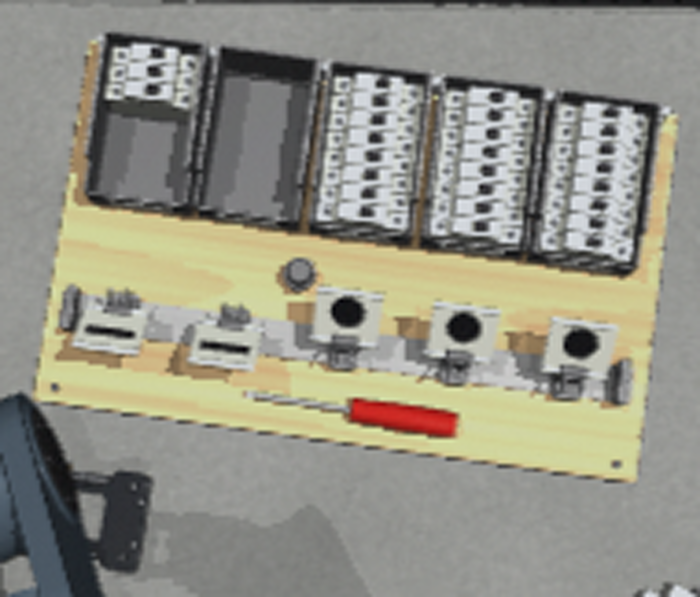

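Both views agree: bars at (113,330) and (224,345), discs at (347,312), (463,327) and (580,343). Nothing else has moved and the arm is clear.

```bash
python3 -c "
from plant import bot
print(bot.hand_in())"
```

```text
the job is handed in; nothing more can be done
None
```

The board is up to date and the job is handed in: I pushed over the three wrong tags, so the three full bins now show the disc and the partial and empty bins show the bar, with nothing else moved.

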